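# Rotate lantern stock through the roller lane

## Task

Take the front (lowest) lantern out of the sloped roller lane and stand it upright in the empty cell of the carton, letting the two lanterns behind it roll down to the front stop by themselves. Then take the lantern that waits alone on the small wooden board and load it into the lane from the upper end, so that it closes up behind those two. Set the lanterns down rather than drop or tip them, do not handle the two that roll, and leave the packed lantern and the other things on the counter where they are.

Things in the scene. Friction and masses are not known exactly. Their poses are not given: they have to be found in the camera images.
- lane: fixed roller lane, 218 mm long, 84 mm wide over its rails; origin on the counter under its middle; x points uphill along it, z up. The free rollers rise 9 degrees (0.157 rad) towards +x, tops 70 mm above the counter at the middle. Rails 10 mm above the rollers 72 mm apart; 14 mm high stop plate at the low (-x) end, high end open, 210 mm between. Holds three lanterns, tilted with the slope
- lane_stop (a point): the middle of the stop plate's inner face, on the plane of the roller tops; axes as the lane's
- lane_slot1 (a point): where a lantern's centre lies when it stands against the stop (30 mm uphill of the stop, 46 mm off the rollers); axes are the lane's, level, not sloped
- lane_slot2 (a point): where the centre of the second lantern in the queue lies, 60 mm uphill of slot 1; when the front lantern goes, those behind roll 60 mm down at about 0.1 to 0.2 m/s
- lane_slot3 (a point): where the centre of the third lantern in the queue lies, 60 mm uphill of slot 2; a lantern let go up to 10 mm uphill of it rolls down to it
- first_mid (a point): the lantern at the front of the lane at the start, against the stop, square to the lane: square brass lantern, amber glass: foot plate 60 x 60 x 12 mm, body 48 x 48 mm from 12 to 64 mm up, eave 52 x 52 mm up to 68 mm, pointed top, 92 mm tall, about 0.24 kg; this point is its centre, 46 mm above its underside; z is its own up axis, x and y square to its sides
- second_mid (a point): the second lantern in the lane at the start, same shape, point and axes
- third_mid (a point): the third (uppermost) lantern in the lane at the start, same shape, point and axes
- waiting_mid (a point): the lantern that waits on the board, upright, turned by up to 0.4 rad against the board; same shape, point and axes
- board: plain wooden board 110 x 110 x 12 mm, fixed on the counter, to the left or the right of the lane; origin under its centre
- carton: low open cardboard carton, fixed, 180 x 144 x 48 mm outside, walls and floor 4 mm, on the side of the lane opposite to the board; origin under its centre; a wall across its middle makes two cells side by side along its x axis, each 84 mm (x) by 136 mm (y), all walls 48 mm high; the cell at +x holds a packed lantern, the one at -x is empty
- carton_cell (a point): the centre of the empty cell's floor, 4 mm above the counter; axes as the carton's
- packed_mid (a point): the lantern already in the carton's other cell, same shape, point and axes; leave it alone
- big_lamp: round brass lamp, 84 mm across and 150 mm tall, loose bystander; origin under its centre
- tape: tape-roll core standing on its flat, 100 mm across, 48 mm tall, loose bystander; origin under its centre
- cup: steel cup 72 mm across, 60 mm tall, loose bystander; origin under its centre

How it is judged (in metres and radians):
On the way, in this order (a step that is already met when the one before it is completed fails the run):
1. the front lantern is out of the lane and the two behind have rolled to the stop (distance between second_mid and lane_slot1 below 0.008 m and distance between third_mid and lane_slot2 below 0.008 m), for 0.2 s.
2. the first lantern stands released and upright in the carton's empty cell (x of first_mid in the frame of carton_cell between -0.014 and 0.014 m and y of first_mid in the frame of carton_cell between -0.042 and 0.042 m and z of first_mid in the frame of carton_cell below 0.051 m and angle between first_mid's own z axis and vertical below 0.08 rad and contact force between first and the fingers below 0.1 N), for 0.2 s.
3. the waiting lantern stands released as third in the lane (distance between waiting_mid and lane_slot3 below 0.008 m and contact force between waiting and the fingers below 0.1 N), for 0.2 s.
At the end, for the whole second after the job is handed in: First lantern upright (0.08 rad) on the floor of the empty cell, centre within 14 mm (x) and 42 mm (y) of the cell middle and under 51 mm over its floor; second, third and waiting lanterns first to third in the lane, centres within 8 mm of their slots; all released and at rest (0.02 m/s) (all of step 1 and all of step 2 and all of step 3 and linear speed of each of first, second, third, waiting, packed below 0.02 m/s); the robot touches nothing.
It fails at once if a bystander (lamp, tape core or cup) is moved by more than 30 mm (distance of any of big_lamp, tape, cup from where it was at the start of the episode above 0.03 m).
It fails at once if the packed lantern is moved by more than 20 mm (distance of packed_mid from where it was at the start of the episode above 0.02 m).
It fails at once if a lantern is tipped by more than 0.6 rad (angle between any of first_mid, second_mid, third_mid, waiting_mid, packed_mid's own z axis and vertical above 0.6 rad).
It fails at once if a handled lantern falls or is thrown (faster than 0.6 m/s while out of the fingers) ((linear speed of first above 0.6 m/s and contact force between first and the fingers below 0.5 N) or (linear speed of waiting above 0.6 m/s and contact force between waiting and the fingers below 0.5 N)).
It fails at once if the fingers press on the second or third lantern with more than 5 N (contact force between any of second, third and the fingers above 5 N).
It also fails if it takes over 61 s, if anything falls off the work surface, if the arm or the gripper's body presses on something with over 40 N, if the wrist force passes 120 N, or if a joint passes its speed limit or range.

## Robot

A 6-joint arm with a two-finger parallel gripper is mounted at the origin on the work surface. World frame = base frame: x ahead of the robot, y to its left, z up, the work surface at z = 0. Lengths are in mm, angles in rad, forces in N, time in s.
With the tool pointing down it reaches from about 350 to 875 mm from the base axis. Payload 4.2 kg.
Tool frame: the origin (TCP) lies at the very end of the fingers, on their centre line; the grasp point (between the pads) lies 19 mm behind it; z points along the fingers, y is the line along which they close (so a half turn about z gives the same grasp; the last joint's range is limited). The gripper opens to 85 mm and grips with 20 to 120 N. Pads are 22 mm wide; open, the fingers measure 114 mm over their backs; the gripper's body (76 mm by 85 mm) begins 54 mm behind the grasp point. The pads swing forward as they close: fully open they stand 13 mm farther back than shut.
Start: joints at [-0.906, 0.385, 0.008, 0, -1.194, -0.259], TCP at [246.734, -574.214, 231.312] pointing down, gripper open.
Joint ranges: [-3.14, 3.14], [-1.21, 2.06], [-1.07, 1.41], [-3.16, 2.05], [-2.99, -0.16], [-3.1, 3.1]. Speed limits (rad/s): [2.79, 2.79, 3.14, 3.14, 3.14, 3.14].

## Interface

Orientations are given as a unit quaternion [x, y, z, w].
In Python, from bench import arm gives the robot as it stands.
- The arm moves only by the tool servo_tool, never from a script. Its argument "rows" is a list that holds one entry, the list of rows, each a list of 7 numbers: the finger opening in mm, from 0 to 85.4, then the shift along the tool's x, y, z in mm, then the turn, a rotation vector about the tool's x, y, z in rad. A call has 1 to 10 rows; each row is the pose to reach, as a shift and turn from the pose commanded when the call began, along the tool's axes at that moment; what a row does not reach only later rows make up. A row lasts 1/8 s, in which the tool goes at most 62.5 mm and 10.7 degrees, less where a joint would pass 70% of its speed; a pose out of reach is approached as far as the arm can. A call with a gripper value outside its range is refused whole. The fingers move at their own pace and stop on an object; the grip force is fixed at half the most. Time passes only in rows, so rows that repeat a pose let the fingers close. It gives the time, the measured TCP pose, the force, the opening and the grip force at its end, in the units of the state.
- arm.read_state(): the state, without advancing time (a new reading comes with each control period).
- arm.get_image(name): name is "scene" or "top" or "wrist"; returns the picture (420x560x3 uint8, red, green, blue); there is no depth.
- arm.camera_params(name): a dict with "intrinsics" (3x3 intrinsics, pixels), "R" (3x3) and "t" (3): a world point X has camera coordinates R X + t. Camera axes: x right, y down, z forward; pixel columns grow to the right and rows downward; lengths in mm; the calibration is good to about 2 mm. A picture is of the moment at which its call begins: read the wrist's pose just before it. camera_params takes no time and is no camera call; for the wrist camera it gives the pose at the moment of the call.
- arm.job_done(): hands the job in; it is judged then, once.
The state is a dict: "clock": time; "joints": joint angles; "joint_vel": joint speeds; "joint_efforts": joint torques, N m; "position": TCP position; "ee_rot": TCP orientation; "contact_force": force on the tool from outside, world axes, zero at the start; "wrist_torque": the same for the moment, N m; "gripper_width": finger opening in mm; "grasp_force": force on a finger pad.
Only numpy, scipy, OpenCV 4.12 (cv2) and the standard library are available. Lean on these libraries where they do the work, as an engineer would, in place of code of your own. Each camera call takes 0.05 s, during which the arm holds its last target. There are 200 camera calls.

## Working session

There is one attempt and no reset: what is moved stays moved. The work goes in short steps, Python scripts to look and compute and a tool call to move; the robot and the scene stay as the last step left them, time stands still between calls to the robot, and variables do not carry over. Pictures are saved under pics/ and viewed, at most 10 in all, crops included, and the job is handed in when it is done.

Besides the shell and the picture viewer there is one more tool, called after ">>>" in YAML: its name, and indented under it one key for each argument. servo_tool: Moves the arm, as the interface text tells. Its arguments: {"type":"object","properties":{"rows":{"type":"array"}},"required":["rows"]}

```bash
mkdir -p pics
python3 - <<'E'
from bench import arm
import cv2
for n in("top","scene"):
    cv2.imwrite(f"pics/{n}0.png",arm.get_image(n)[:,:,::-1])
    p=arm.camera_params(n);print(n,p)
s=arm.read_state();print(s["clock"],s["position"],s["ee_rot"])
E
```

```text
top {'intrinsics': array([[384.01228199,   0.        , 281.53846266],
       [  0.        , 384.01228199, 210.83511784],
       [  0.        ,   0.        ,   1.        ]]), 'R': array([[ 0.02132943, -0.99973132, -0.00907414],
       [-0.99362437, -0.02019238, -0.11091835],
       [ 0.11070532,  0.01138211, -0.9937881 ]]), 't': array([  43.82487638,  501.4976982 , 1009.03724511])}
scene {'intrinsics': array([[427.45203282,   0.        , 285.68428645],
       [  0.        , 427.45203282, 204.14062561],
       [  0.        ,   0.        ,   1.        ]]), 'R': array([[-0.80808654,  0.58902691, -0.00659027],
       [ 0.49085136,  0.66712989, -0.5603594 ],
       [-0.3256702 , -0.45605373, -0.82822335]]), 't': array([ 379.61349076, -196.32872919, 1446.59155223])}
0.1 [ 246.54482735 -573.75540369  230.34251164] [-2.01467851e-01  9.79494642e-01  9.39527141e-04 -2.61723470e-04]
```

View pics/top0.png

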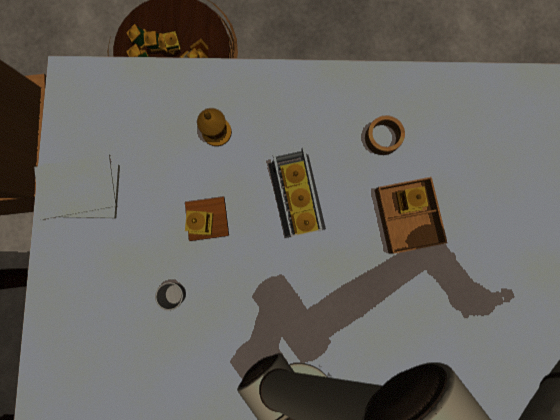

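View pics/scene0.png

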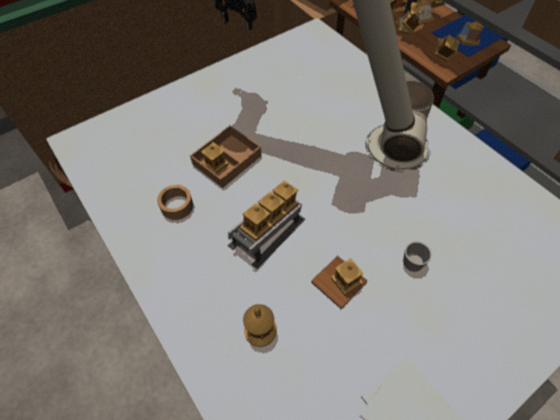

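The top view shows the lane from (290,155) to (308,236), with its free gap at the far end. The stop is therefore on the robot side and uphill points away from the robot. The board with the waiting lantern is at (207,219). The carton is at (410,215), with its empty cell nearer the robot. The cup is at (171,294), the lamp at (213,125) and the tape at (384,134). The scene view agrees.

```bash
cat > h.py <<'E'
import numpy as np, cv2
from bench import arm
from scipy.spatial.transform import Rotation as Ro
def ray(p,uv,z):
    K,R,t=p["intrinsics"],p["R"],p["t"]
    d=R.T@np.linalg.solve(K,[uv[0],uv[1],1.]);c=-R.T@t
    return c+d*(z-c[2])/d[2]
def proj(p,X):
    X=np.atleast_2d(X);q=(p["R"]@X.T).T+p["t"];q=(p["intrinsics"]@q.T).T
    return q[:,:2]/q[:,2:]
E
python3 - <<'E'
from h import *
im=cv2.imread("pics/top0.png")[145:255,180:445]
im=cv2.convertScaleAbs(im,alpha=1.8)
cv2.imwrite("pics/topc.png",cv2.resize(im,None,fx=3,fy=3,interpolation=cv2.INTER_CUBIC))
p=arm.camera_params("top")
for n,uv,z in[("t3",(295,173),147),("t2",(300,198),155),("t1",(306,222),140),("wait",(199,222),98),("boardc",(207,219),12),("cartonc",(410,215),48),("packed",(417,196),96),("cup",(171,294),60),("lamp",(211,120),150),("tape",(384,134),48)]:print(n,ray(p,uv,z).round())
E
```

```text
t3 [580.  22. 147.]
t2 [518.  10. 155.]
t1 [462.  -6. 140.]
wait [460. 260.  98.]
boardc [476. 258.  12.]
cartonc [ 494. -285.   48.]
packed [ 538. -288.   96.]
cup [277. 332.  60.]
lamp [707. 230. 150.]
tape [ 713. -218.   48.]
```

View pics/topc.png

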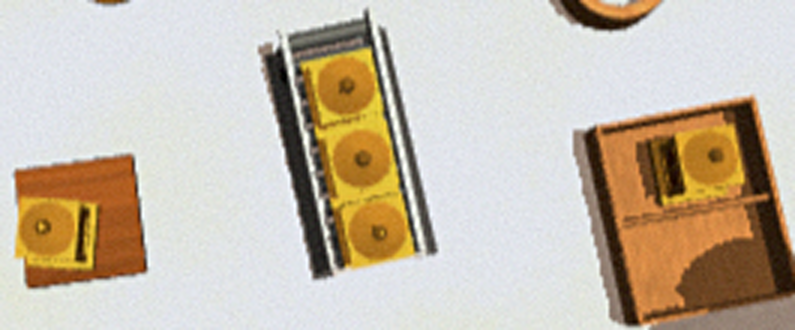

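The crop gives the tips at full-picture (306,222.7), (300.3,198) and (295.3,173.7), and the waiting tip at (194.3,220.6). The carton rim corners (crop) are (590,128), (752,97), (795,295) and (628,322). I'll fit the poses next.

```bash
cat >> h.py <<'E'
A=0.157
def laneX(x,y,yaw,s,h):
    X=np.array([s*np.cos(A)-h*np.sin(A),0,70+s*np.sin(A)+h*np.cos(A)])
    return Ro.from_euler('z',yaw).apply(X)+[x,y,0]
def toolR(yaw,tilt=0):
    # tool y along yaw+90deg, z down (tilted: z leans to +x of yaw frame)
    return Ro.from_euler('z',yaw)*Ro.from_euler('y',-tilt)*Ro.from_matrix([[-1,0,0],[0,1,0],[0,0,-1]])
def rel(pos,R,s=None):
    s=s or arm.read_state();R0=Ro.from_quat(s["ee_rot"])
    a=R0.inv();return a.apply(np.array(pos)-s["position"]).round(1),(a*R).as_rotvec().round(3)
E
python3 - <<'E'
from h import *
from scipy.optimize import least_squares as ls
p=arm.camera_params("top")
P=np.array([(306,222.7),(300.3,198),(295.3,173.7)])
f=lambda q:(proj(p,[laneX(*q,s,92) for s in(-75,-15,45)])-P).ravel()
r=ls(f,[530,10,.2]);print("lane",r.x.round(3),r.fun.round(1))
C=np.array([(590,128),(752,97),(795,295),(628,322)])/3+[180,145]
X=[(90,72),(90,-72),(-90,-72),(-90,72)]
g=lambda q:(proj(p,[Ro.from_euler('z',q[2]).apply([a,b,48])+[q[0],q[1],0] for a,b in X])-C).ravel()
r2=ls(g,[494,-285,.1]);print("carton",r2.x.round(3),r2.fun.round(1))
print("cell",Ro.from_euler('z',r2.x[2]).apply([-44,0,4])+[r2.x[0],r2.x[1],0])
print("wait",ray(p,(43/3+180,227/3+145),104))
L=r.x;print("slot1",laneX(*L,-75,46))
print(rel(laneX(*L,-75,26)+[0,0,150],toolR(L[2],0)))
w=arm.camera_params("wrist");s=arm.read_state();R=Ro.from_quat(s["ee_rot"])
print("cam in tool",R.inv().apply(-w["R"].T@w["t"]-s["position"]),(w["R"]@R.as_matrix()).round(2),w["intrinsics"][0,0])
E
```

```text
lane [5.45347e+02 1.53750e+01 2.40000e-01] [-0.1  0.2  0.2  0.2 -0.2 -0.4]
carton [ 4.94583e+02 -2.85914e+02  1.90000e-01] [ 0.2 -1.5 -0.7 -0.2 -0.5  0.6  1.   0.9]
cell [ 451.37201452 -294.21034847    4.        ]
wait [462.86618313 270.83420492 104.        ]
slot1 [466.40545549  -3.94047025 103.70755064]
(array([-430. ,  436.3,   -2.8]), array([ 0.002, -0.   ,  0.166]))
cam in tool [  78.90372272    1.20703377 -143.19118596] [[-0.    1.   -0.  ]
 [-0.95 -0.   -0.3 ]
 [-0.3  -0.    0.95]] 315.8648925649983
```

Run:
```python
from h import *
print(rel([475,-290,240],toolR(.19)))
```

```text
(array([-321.9,  170.6,   -9.4]), array([ 0.002, -0.   ,  0.216]))
```

>>> servo_tool:
  rows:
    - [[85, -54, 28, -2, 0, 0, 0.04], [85, -107, 57, -3, 0, 0, 0.07], [85, -161, 85, -5, 0, 0, 0.11], [85, -215, 114, -6, 0, 0, 0.15], [85, -268, 142, -8, 0, 0, 0.18], [85, -322, 171, -9, 0, 0, 0.216], [85, -322, 171, -9, 0, 0, 0.216], [85, -322, 171, -9, 0, 0, 0.216]]

```text
clock: 1.1
position: [474.8, -289.8, 239.9]
ee_rot: [-0.095, 0.995, 0.0, -0.001]
contact_force: [0.0, -1.0, -0.1]
gripper_width: 85.0
grasp_force: 0.0
```

Run:
```python
from h import *
import pickle
s=arm.read_state();p=arm.camera_params("wrist");im=arm.get_image("wrist")
pickle.dump(p,open("c1.pkl","wb"));cv2.imwrite("pics/w1.png",cv2.convertScaleAbs(im[:,:,::-1],alpha=1.5))
print(s["clock"],s["position"],proj(p,[[451.4,-294.2,4]]))
L=[545.35,15.4,.24];print(rel(laneX(*L,-45,26)+[0,0,130],toolR(.24)))
```

```text
1.1 [ 474.81798321 -289.75240713  239.87652343] [[279.81608923 158.09659978]]
(array([-78.7, 284.5,  21.4]), array([ 0.   , -0.001, -0.051]))
```

View pics/w1.png

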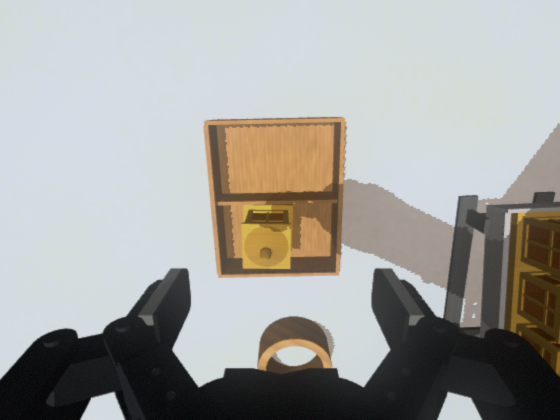

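The wrist view shows the carton rim at about (205,122), (345,118), (340,275) and (220,275). The empty cell is at the top of the picture, the robot side.

Run:
```python
from h import *
import pickle
from scipy.optimize import least_squares as ls
p=pickle.load(open("c1.pkl","rb"))
C=np.array([(220,275.5),(340,275.5),(345.5,118),(205,122)])
def fit(X,z):
    g=lambda q:(proj(p,[Ro.from_euler('z',q[2]).apply([a,b,z])+[q[0],q[1],0] for a,b in X])-C).ravel()
    return ls(g,[494,-285,.19])
for sy in(1,-1):
    r=fit([(90,-72*sy),(90,72*sy),(-90,72*sy),(-90,-72*sy)],48)
    print("carton",sy,r.x.round(3),r.fun.round(1),Ro.from_euler('z',r.x[2]).apply([-44,0,4])+[r.x[0],r.x[1],0])
```

```text
carton 1 [ 4.95293e+02 -2.88111e+02  2.13000e-01] [-0.6  2.1  0.1 -0.4  0.5 -0.3 -0.1 -0.9] [ 452.28809987 -297.41550237    4.        ]
carton -1 [ 5.04708e+02 -2.86499e+02  2.63000e-01] [ 123.2    3.8 -116.3   11.6 -144.    16.6  135.9    2. ] [ 462.22485984 -297.95127753    4.        ]
```

>>> servo_tool:
  rows:
    - [[85, -16, 57, 4, 0, 0, -0.01], [85, -32, 114, 8, 0, 0, -0.02], [85, -47, 171, 12, 0, 0, -0.03], [85, -63, 228, 16, 0, 0, -0.04], [85, -79, 285, 21, 0, 0, -0.051], [85, -79, 285, 21, 0, 0, -0.051], [85, -79, 285, 21, 0, 0, -0.051]]

```text
clock: 2.02
position: [498.7, 3.7, 219.3]
ee_rot: [-0.119, 0.993, -0.0, -0.0]
contact_force: [0.2, -0.4, -0.6]
gripper_width: 85.0
grasp_force: 0.0
```

Run:
```python
from h import *
import pickle
s=arm.read_state();p=arm.camera_params("wrist");im=arm.get_image("wrist")
pickle.dump(p,open("c2.pkl","wb"));cv2.imwrite("pics/w2.png",cv2.convertScaleAbs(im[:,:,::-1],alpha=1.5))
print(s["clock"],s["position"])
L=[545.35,15.4,.24];print(proj(p,[laneX(*L,q,92) for q in(-75,-15,45)]).round(1))
```

```text
2.025 [498.65072007   3.71037268 219.26506184]
[[279.5 169.2]
 [279.7 254.5]
 [279.8 333.1]]
```

View pics/w2.png

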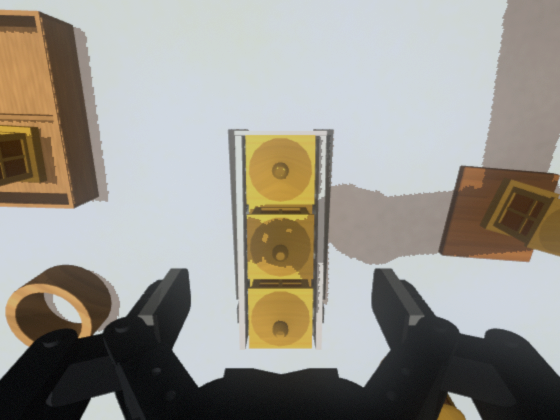

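Tips are at (280.5,171), (280.5,254) and (280.5,329), within 1–4 px of the prediction. I'll refit and grasp.

Run:
```python
from h import *
import pickle
from scipy.optimize import least_squares as ls
p=pickle.load(open("c2.pkl","rb"))
P=np.array([(280.5,171),(280.5,254),(280.5,329)])
f=lambda q:(proj(p,[laneX(*q,s,92) for s in(-75,-15,45)])-P).ravel()
r=ls(f,[545,15,.24]);print("lane",r.x.round(3),r.fun.round(1))
L=(r.x+[545.35,15.4,.24])/2;print(L)
R=toolR(L[2],A)
print(rel(laneX(*L,-75,106),R));print(laneX(*L,-75,106),R.as_quat())
```

```text
lane [5.44727e+02 1.58050e+01 2.39000e-01] [ 0.  -2.5 -0.  -0.2 -0.   3.5]
[5.45038689e+02 1.56023349e+01 2.39387059e-01]
(array([42.7,  0.9, 56.4]), array([-0.   , -0.157, -0.001]))
[456.97247106  -5.89173606 162.96959832] [-0.11904021  0.98978777  0.0093639   0.07785833]
```

>>> servo_tool:
  rows:
    - [[85, 22, 1, 28, 0, -0.08, 0], [85, 43, 1, 56, 0, -0.157, 0], [85, 43, 1, 56, 0, -0.157, 0], [85, 43, 1, 56, 0, -0.157, 0]]

```text
clock: 2.58
position: [457.9, -5.5, 164.3]
ee_rot: [-0.119, 0.99, 0.009, 0.079]
contact_force: [0.4, 0.1, -0.3]
gripper_width: 84.5
grasp_force: 0.0
```

>>> servo_tool:
  rows:
    - [[85, 0, 0, 30, 0, 0, 0], [85, 0, 0, 60, 0, 0, 0], [85, 0, 0, 79, 0, 0, 0], [85, 0, 0, 79, 0, 0, 0], [60, 0, 0, 79, 0, 0, 0], [40, 0, 0, 79, 0, 0, 0], [40, 0, 0, 79, 0, 0, 0], [40, 0, 0, 79, 0, 0, 0], [40, 0, 0, 79, 0, 0, 0]]

```text
clock: 3.7
position: [470.0, -1.4, 86.8]
ee_rot: [-0.12, 0.99, 0.01, 0.08]
contact_force: [0.0, -2.9, 6.7]
gripper_width: 50.6
grasp_force: 61.1
```

Run:
```python
from h import *
s=arm.read_state();print({k:np.round(s[k],2) for k in("clock","position","ee_rot","contact_force","gripper_width","grasp_force")})
im=arm.get_image("wrist");cv2.imwrite("pics/w3.png",cv2.convertScaleAbs(im[:,:,::-1],alpha=1.5))
```

```text
{'clock': np.float64(3.7), 'position': array([470.  ,  -1.44,  86.84]), 'ee_rot': array([-0.12,  0.99,  0.01,  0.08]), 'contact_force': array([ 0.04, -2.86,  6.68]), 'gripper_width': np.float64(50.56), 'grasp_force': np.float64(61.1)}
```

View pics/w3.png

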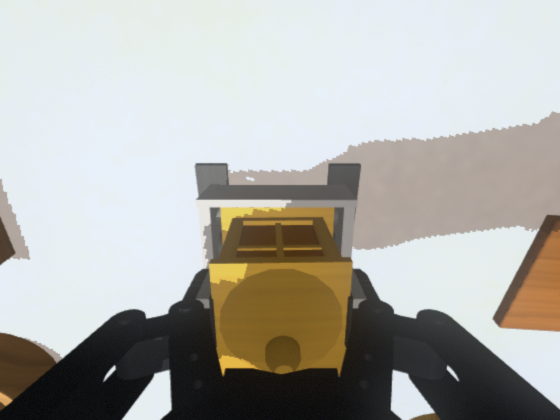

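The opening of 50.6 mm suggests the pads caught the 52 mm eave. I'll reopen, go 6 mm lower and close again.

>>> servo_tool:
  rows:
    - [[70, 0, 0, 0, 0, 0, 0], [70, 0, 0, 0, 0, 0, 0], [70, 0, 0, 3, 0, 0, 0], [70, 0, 0, 6, 0, 0, 0], [70, 0, 0, 6, 0, 0, 0]]

```text
clock: 4.38
position: [469.6, -1.4, 78.9]
ee_rot: [-0.12, 0.99, 0.009, 0.077]
contact_force: [1.1, 0.1, -0.2]
gripper_width: 69.6
grasp_force: 0.0
```

>>> servo_tool:
  rows:
    - [[40, 0, 0, 0, 0, 0, 0], [40, 0, 0, 0, 0, 0, 0], [40, 0, 0, 0, 0, 0, 0], [40, 0, 0, 0, 0, 0, 0]]

```text
clock: 4.88
position: [471.9, -0.7, 80.5]
ee_rot: [-0.12, 0.989, 0.01, 0.08]
contact_force: [4.1, 0.8, 5.3]
gripper_width: 48.3
grasp_force: 59.4
```

Solid grip on the body at 48.3 mm. I'll lift clear of the stop, then up and downhill faster than the queue follows.

>>> servo_tool:
  rows:
    - [[40, 0, 0, -20, 0, 0, 0], [40, 35, 0, -55, 0, 0, 0], [40, 75, 0, -95, 0, 0, 0], [40, 80, 0, -125, 0, 0, 0], [40, 80, 0, -125, 0, 0, 0], [40, 80, 0, -125, 0, 0, 0]]

```text
clock: 5.62
position: [373.3, -24.9, 189.1]
ee_rot: [-0.119, 0.99, 0.009, 0.077]
contact_force: [-0.7, 0.3, -3.2]
gripper_width: 47.9
grasp_force: 62.4
```

Run:
```python
from h import *
im=arm.get_image("top");cv2.imwrite("pics/top1.png",cv2.resize(cv2.convertScaleAbs(im[130:270,180:445,::-1],alpha=1.7),None,fx=3,fy=3))
s=arm.read_state();print(s["clock"],s["position"],s["gripper_width"])
R=toolR(.21);c=np.array([452,-296,0])
print(rel(c+[0,0,150],R));print(c)
```

```text
5.675 [373.36812335 -24.95793421 188.79565556] 47.54317412075703
(array([  -5.8, -282. ,   40.1]), array([0.002, 0.154, 0.03 ]))
[ 452 -296    0]
```

View pics/top1.png

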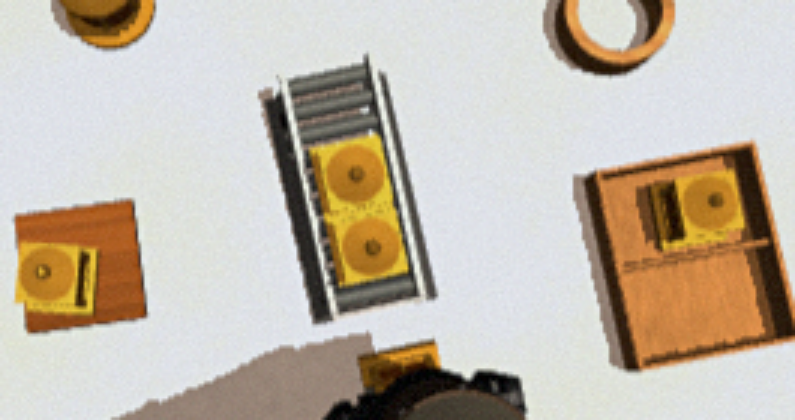

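The queue is still rolling down. Now to above the empty cell.

>>> servo_tool:
  rows:
    - [[40, 0, -50, 0, 0, 0.03, 0], [40, -2, -100, 5, 0, 0.06, 0], [40, -4, -150, 15, 0, 0.09, 0.01], [40, -5, -200, 25, 0, 0.12, 0.02], [40, -7, -250, 35, 0, 0.154, 0.03], [40, -8, -282, 40, 0, 0.154, 0.03], [40, -8, -282, 40, 0, 0.154, 0.03], [40, -8, -282, 40, 0, 0.154, 0.03]]

```text
clock: 6.68
position: [454.4, -294.9, 150.1]
ee_rot: [-0.105, 0.994, 0.002, -0.0]
contact_force: [0.3, 0.1, -2.6]
gripper_width: 47.8
grasp_force: 62.2
```

Run:
```python
from h import *
im=arm.get_image("wrist");cv2.imwrite("pics/w4.png",cv2.convertScaleAbs(im[:,:,::-1],alpha=1.5))
s=arm.read_state();print(s["clock"],s["position"],s["gripper_width"])
print(rel([454.5,-296,27],toolR(.21)))
p=arm.camera_params("top");im=arm.get_image("top")
cv2.imwrite("pics/top2.png",im[:,:,::-1])
P=[laneX(545.04,15.6,.239,q,92) for q in(-75,-15)];print(proj(p,P))
```

```text
6.725 [ 454.52669686 -294.68487287  150.78470349] 47.69828546904646
(array([  0.4,  -1.8, 123.8]), array([0.004, 0.001, 0.001]))
[[305.80462278 223.00852918]
 [300.43561781 198.31218855]]
```

View pics/w4.png

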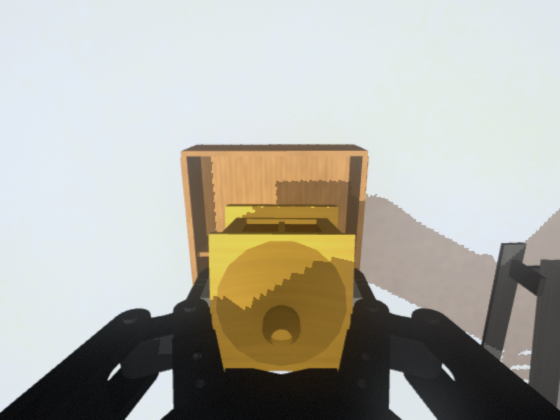

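The lantern is held square above the cell. Lowering it.

>>> servo_tool:
  rows:
    - [[40, 0, -3, 40, 0, 0, 0], [40, 0, -4, 80, 0, 0, 0], [40, 0, -4, 105, 0, 0, 0], [40, 0, -4, 115, 0, 0, 0], [40, 0, -4, 120, 0, 0, 0], [40, 0, -4, 122, 0, 0, 0], [40, 0, -4, 122, 0, 0, 0]]

```text
clock: 7.65
position: [457.3, -298.5, 32.6]
ee_rot: [-0.106, 0.994, 0.001, 0.003]
contact_force: [-0.5, 3.7, 6.3]
gripper_width: 47.6
grasp_force: 62.5
```

>>> servo_tool:
  rows:
    - [[40, 0, 0, 1, 0, 0, 0], [40, 0, 0, 2, 0, 0, 0], [40, 0, 0, 2, 0, 0, 0]]

```text
clock: 8.02
position: [458.0, -298.4, 32.2]
ee_rot: [-0.106, 0.994, 0.001, 0.003]
contact_force: [-2.0, 7.1, 15.1]
gripper_width: 47.8
grasp_force: 63.0
```

>>> servo_tool:
  rows:
    - [[40, 0, 0, -2, 0, 0, 0], [40, 0, 0, -3, 0, 0, 0], [55, 0, 0, -3, 0, 0, 0], [66, 0, 0, -3, 0, 0, 0], [66, 0, 0, -3, 0, 0, 0], [66, 0, 0, -3, 0, 0, 0]]

```text
clock: 8.78
position: [456.2, -298.9, 30.9]
ee_rot: [-0.105, 0.994, 0.001, 0.001]
contact_force: [0.2, 0.9, 0.2]
gripper_width: 65.8
grasp_force: 0.0
```

>>> servo_tool:
  rows:
    - [[66, 0, 0, -20, 0, 0, 0], [66, 0, 0, -70, 0, 0, 0], [66, 0, 0, -130, 0, 0, 0], [75, 0, 0, -190, 0, 0, 0], [85, 0, 0, -190, 0, 0, 0]]

```text
clock: 9.4
position: [458.4, -300.7, 227.0]
ee_rot: [-0.106, 0.994, -0.002, 0.007]
contact_force: [0.5, -0.6, -0.6]
gripper_width: 85.2
grasp_force: 0.0
```

Run:
```python
from h import *
import pickle
p=arm.camera_params("wrist");im=arm.get_image("wrist")
pickle.dump(p,open("c5.pkl","wb"));t=arm.get_image("top")
v=np.vstack([cv2.resize(im,(480,360)),cv2.resize(t[145:255,180:445],(480,200),interpolation=cv2.INTER_CUBIC)])
cv2.imwrite("pics/w5.png",cv2.convertScaleAbs(v[:,:,::-1],alpha=1.5))
s=arm.read_state();print(s["clock"],s["position"],s["gripper_width"])
print(proj(p,[[452.3,-297,96],[452.3,-297,4]])*6/7)
w=np.array([463,271,0]);print(rel([480,268,240],toolR(.15)))
```

```text
9.5 [ 455.60719815 -299.24902361  221.42591473] 85.06676401519054
[[244.99060623 166.18579291]
 [244.27890157 148.18840513]]
(array([-142.5,  549.7,  -16.7]), array([0.002, 0.004, 0.061]))
```

View pics/w5.png

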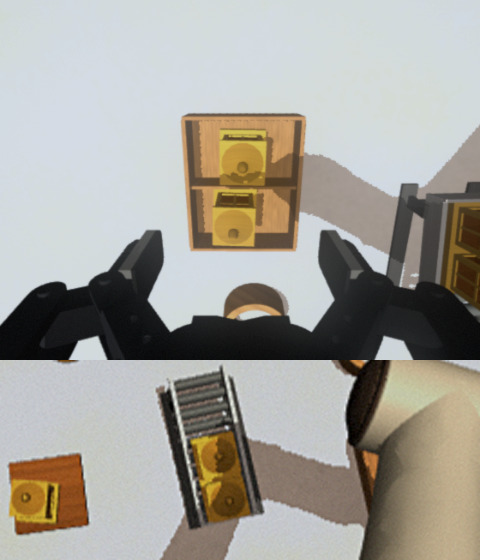

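The first lantern stands upright in the empty cell with its tip at about (243,174). The queue sits at the stop. The carton rim is at (181,115), (306,115), (298,251) and (191,251). I'll check its position in the cell.

Run:
```python
from h import *
import pickle
from scipy.optimize import least_squares as ls
p=pickle.load(open("c5.pkl","rb"));k=7/6
C=np.array([(191,251),(298,251),(306,114.5),(181,115)])*k
X=[(90,-72),(90,72),(-90,72),(-90,-72)]
g=lambda q:(proj(p,[Ro.from_euler('z',q[2]).apply([a,b,48])+[q[0],q[1],0] for a,b in X])-C).ravel()
r=ls(g,[494,-285,.2]);print(r.x,r.fun.round(1))
for uv,z in[((243,174),96),((244,129),16),((235,237),96)]:
    w=ray(p,np.array(uv)*k,z);print(Ro.from_euler('z',-r.x[2]).apply(w-[r.x[0],r.x[1],0])-[-44,0,0])
```

```text
[ 4.93792243e+02 -2.88750664e+02  2.19284007e-01] [ 0.8 -0.8 -1.3 -1.3 -0.1  0.4  0.6  1. ]
[10.23897223 -1.15393015 96.        ]
[-25.95222925   0.62757703  16.        ]
[ 85.57053125 -10.72040639  96.        ]
```

>>> servo_tool:
  rows:
    - [[85, -15, 55, -4, 0, 0, 0.01], [85, -30, 110, -8, 0, 0, 0.02], [85, -45, 165, -12, 0, 0, 0.03], [85, -60, 220, -16, 0, 0, 0.04], [85, -75, 275, -18, 0, 0, 0.05], [85, -90, 330, -18, 0, 0, 0.06], [85, -105, 385, -17, 0, 0, 0.06], [85, -120, 440, -17, 0, 0, 0.061], [85, -135, 495, -17, 0, 0, 0.061], [85, -142, 550, -17, 0, 0, 0.061]]

```text
clock: 10.75
position: [478.7, 269.5, 237.4]
ee_rot: [-0.075, 0.997, 0.0, -0.0]
contact_force: [1.4, 0.2, 0.1]
gripper_width: 85.2
grasp_force: 0.0
```

>>> servo_tool:
  rows:
    - [[85, 0, 0, 0, 0, 0, 0], [85, 0, 0, 0, 0, 0, 0]]

```text
clock: 11.0
position: [478.7, 267.5, 237.9]
ee_rot: [-0.075, 0.997, 0.0, -0.0]
contact_force: [-1.1, 0.0, -0.5]
gripper_width: 84.9
grasp_force: 0.0
```

Run:
```python
from h import *
import pickle
s=arm.read_state();p=arm.camera_params("wrist");im=arm.get_image("wrist")
pickle.dump(p,open("c6.pkl","wb"))
cv2.imwrite("pics/w6.png",cv2.convertScaleAbs(im[:,:,::-1],alpha=1.5))
print(s["clock"],s["position"],s["ee_rot"],proj(p,[[463,271,104]]))
```

```text
11.0 [478.66504236 267.53320073 237.92968882] [-7.50755220e-02  9.97177801e-01  1.49948741e-04 -2.75574864e-04] [[286.06512042 184.53480988]]
```

View pics/w6.png

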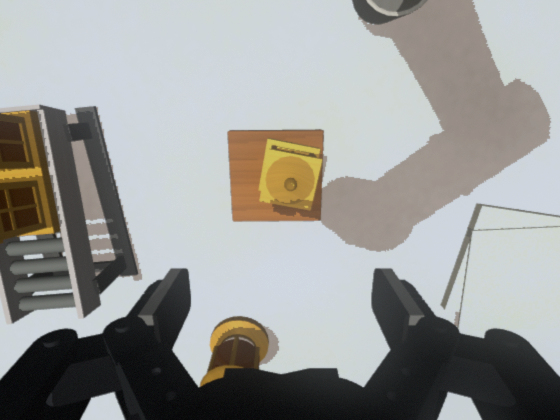

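The waiting lantern is on the board, with its tip at about (291,185) and its foot near edge running from (267,139) to (323,151). I'll fit silhouettes for it, and for the first lantern to check its tilt against the packed one.

```bash
cat > sil.py <<'E'
from h import *
import pickle
from scipy.optimize import minimize
def parts(q,z):  # q: x,y,yaw,tx,ty
    R=Ro.from_euler('z',q[2])*Ro.from_euler('xy',q[3:5]);o=[]
    for w,a,b in((30,0,12),(24,12,64),(26,64,68)):
        o.append(np.array([(i*w,j*w,k) for i in(-1,1) for j in(-1,1) for k in(a,b)]))
    o.append(np.array([(i*26,j*26,68) for i in(-1,1) for j in(-1,1)]+[(0,0,90)]))
    return [R.apply(a)+[q[0],q[1],z] for a in o]
def sil(p,q,z,sh,k):
    m=np.zeros((sh[0]*2,sh[1]*2),np.uint8)
    for a in parts(q,z):
        h=cv2.convexHull((proj(p,a)*k*2*16).astype(np.int32));cv2.fillConvexPoly(m,h,255,shift=4)
    return cv2.resize(m,(sh[1],sh[0]),interpolation=cv2.INTER_AREA)/255.
def mask(im,pts,lo=(21,110,60),hi=(36,255,255)):
    m=cv2.inRange(cv2.cvtColor(im,cv2.COLOR_BGR2HSV),lo,hi);n=np.zeros_like(m);cv2.fillPoly(n,[np.int32(pts)],255)
    return cv2.morphologyEx(m&n,cv2.MORPH_CLOSE,np.ones((9,9)))/255.
def fit(p,im,pts,z,q0,k=1.,tilt=False):
    M=mask(im,pts);n=5 if tilt else 3;S=np.array([10,10,.15,.06,.06])[:n]
    full=lambda d:np.r_[np.array(q0,float)[:n]+d*S,np.zeros(5-n)]
    f=lambda d:np.abs(sil(p,full(d),z,M.shape,k)-M).sum()/M.sum()
    b=min((minimize(f,i,method='Nelder-Mead',options=dict(initial_simplex=np.vstack([i,i+np.eye(n)])) ) for i in(np.zeros(n),np.eye(n)[2],-np.eye(n)[2])),key=lambda r:r.fun)
    return full(b.x).round(3),round(b.fun,3),M.sum()
E
python3 - <<'E'
from sil import *
p=pickle.load(open("c6.pkl","rb"));im=cv2.imread("pics/w6.png")
print("wait",fit(p,im,[(245,125),(335,125),(335,225),(245,225)],12,[463,271,.2]))
p=pickle.load(open("c5.pkl","rb"));im=cv2.imread("pics/w5.png")[:360]
a=[(205,120),(280,120),(280,187),(205,187)];b=[(203,189),(265,189),(265,249),(203,249)]
hsv=cv2.cvtColor(im,cv2.COLOR_BGR2HSV);print(hsv[160,243],hsv[215,235],hsv[140,205])
for t in(False,True):
    print("first",fit(p,im,a,4,[455,-297,.2],6/7,t));print("packed",fit(p,im,b,4,[538,-288,.2],6/7,t))
E
```

```text
wait (array([ 4.6397e+02,  2.7524e+02, -4.4000e-02,  0.0000e+00,  0.0000e+00]), np.float64(1.256), np.float64(1595.0))
[ 20 176 184] [ 20 170 186] [ 16 126 202]
first (array([ 4.51899e+02, -2.99656e+02,  2.11000e-01,  0.00000e+00,
        0.00000e+00]), np.float64(1.158), np.float64(1233.0))
packed (array([ 5.39676e+02, -2.92154e+02,  1.78000e-01,  0.00000e+00,
        0.00000e+00]), np.float64(1.743), np.float64(946.0))Traceback (most recent call last):
  File "<stdin>", line 8, in <module>
  File "sil.py", line 22, in fit
    b=min((minimize(f,i,method='Nelder-Mead',options=dict(initial_simplex=np.vstack([i,i+np.eye(n)])) ) for i in(np.zeros(n),np.eye(n)[2],-np.eye(n)[2])),key=lambda r:r.fun)
  File "sil.py", line 22, in <genexpr>
    b=min((minimize(f,i,method='Nelder-Mead',options=dict(initial_simplex=np.vstack([i,i+np.eye(n)])) ) for i in(np.zeros(n),np.eye(n)[2],-np.eye(n)[2])),key=lambda r:r.fun)
           ~~~~~~~~^^^^^^^^^^^^^^^^^^^^^^^^^^^^^^^^^^^^^^^^^^^^^^^^^^^^^^^^^^^^^^^^^^^^^^^^^^^^^^^^^^^^
    res = _minimize_neldermead(fun, x0, args, callback, bounds=bounds,
                               **options)
    fsim[k] = func(sim[k])
              ~~~~^^^^^^^^
    fx = function(np.copy(x), *(wrapper_args + args))
  File "sil.py", line 21, in <lambda>
    f=lambda d:np.abs(sil(p,full(d),z,M.shape,k)-M).sum()/M.sum()
                            ~~~~^^^
  File "sil.py", line 20, in <lambda>
    full=lambda d:np.r_[np.array(q0,float)[:n]+d*S,np.zeros(5-n)]
                        ~~~~~~~~~~~~~~~~~~~~~~^~~~
ValueError: operands could not be broadcast together with shapes (3,) (5,)
```

```bash
sed -i 's/lo=(21,110,60)/lo=(18,120,40)/' sil.py
python3 - <<'E'
from sil import *
p=pickle.load(open("c6.pkl","rb"));im=cv2.imread("pics/w6.png")
h=cv2.cvtColor(im,cv2.COLOR_BGR2HSV);print(h[170,275],h[145,300],h[198,300],h[170,245])
print("wait",fit(p,im,[(245,125),(335,125),(335,225),(245,225)],12,[463,271,.2]))
p=pickle.load(open("c5.pkl","rb"));im=cv2.imread("pics/w5.png")[:360]
a=[(205,120),(280,120),(280,187),(205,187)];b=[(203,189),(265,189),(265,249),(203,249)]
for t in(False,True):
    print("first",fit(p,im,a,4,[455,-297,.2,0,0],6/7,t));print("packed",fit(p,im,b,4,[538,-288,.2,0,0],6/7,t))
E
```

```text
[ 20 163 192] [ 24 144 183] [ 20 157 177] [ 14 146 162]
wait (array([ 4.63851e+02,  2.75346e+02, -4.00000e-02,  0.00000e+00,
        0.00000e+00]), np.float64(0.026), np.float64(3598.0))
first (array([ 4.56514e+02, -2.98423e+02,  2.06000e-01,  0.00000e+00,
        0.00000e+00]), np.float64(0.034), np.float64(2728.0))
packed (array([ 5.39622e+02, -2.92059e+02,  2.08000e-01,  0.00000e+00,
        0.00000e+00]), np.float64(0.07), np.float64(2525.0))
first (array([ 4.56258e+02, -2.96945e+02,  2.12000e-01,  3.10000e-02,
       -0.00000e+00]), np.float64(0.029), np.float64(2728.0))
packed (array([ 5.43447e+02, -2.90142e+02,  2.04000e-01,  2.20000e-02,
       -1.11000e-01]), np.float64(0.023), np.float64(2525.0))
```

The first lantern is upright, about 4 mm from the cell middle. The waiting one is at (463.9, 275.3) with yaw −0.04. Grasping it.

Run:
```python
from h import *
print(rel([463.9,275.3,130],toolR(-.04)))
```

```text
(array([ 13.7,  10.3, 108.5]), array([0.001, 0.   , 0.189]))
```

>>> servo_tool:
  rows:
    - [[85, 7, 5, 50, 0, 0, 0.1], [85, 14, 10, 100, 0, 0, 0.19], [85, 14, 10, 108, 0, 0, 0.19], [85, 14, 10, 108, 0, 0, 0.19]]

```text
clock: 11.55
position: [465.4, 275.8, 132.7]
ee_rot: [0.02, 1.0, 0.002, 0.002]
contact_force: [-0.2, 0.7, 0.8]
gripper_width: 84.9
grasp_force: 0.0
```

Run:
```python
from h import *
print(rel([463.9,275.3,36],toolR(-.04)))
```

```text
(array([ 1.8, -0.8, 96.6]), array([0.003, 0.003, 0.001]))
```

>>> servo_tool:
  rows:
    - [[85, 1, 0, 40, 0, 0, 0], [85, 1, 0, 75, 0, 0, 0], [85, 1, 0, 94, 0, 0, 0], [85, 1, 0, 94, 0, 0, 0], [85, 1, 0, 94, 0, 0, 0], [65, 1, 0, 94, 0, 0, 0], [40, 1, 0, 94, 0, 0, 0], [40, 1, 0, 94, 0, 0, 0], [40, 1, 0, 94, 0, 0, 0], [40, 1, 0, 94, 0, 0, 0]]

```text
clock: 12.8
position: [464.0, 276.7, 39.1]
ee_rot: [0.02, 1.0, 0.002, 0.002]
contact_force: [-0.9, -1.0, 5.7]
gripper_width: 50.3
grasp_force: 60.8
```

Caught the eave again (50.3 mm). Regripping 4 mm lower.

>>> servo_tool:
  rows:
    - [[70, 0, 0, 0, 0, 0, 0], [70, 0, 0, 0, 0, 0, 0], [70, 0, 0, 2, 0, 0, 0], [70, 0, 0, 4, 0, 0, 0], [70, 0, 0, 4, 0, 0, 0]]

```text
clock: 13.42
position: [463.4, 276.4, 33.4]
ee_rot: [0.02, 1.0, 0.001, 0.001]
contact_force: [1.1, 0.2, 0.0]
gripper_width: 70.1
grasp_force: 0.0
```

>>> servo_tool:
  rows:
    - [[40, 0, 0, 0, 0, 0, 0], [40, 0, 0, 0, 0, 0, 0], [40, 0, 0, 0, 0, 0, 0], [40, 0, 0, 0, 0, 0, 0]]

```text
clock: 13.92
position: [463.4, 276.2, 33.9]
ee_rot: [0.02, 1.0, 0.001, 0.001]
contact_force: [0.1, -1.8, 3.1]
gripper_width: 47.8
grasp_force: 58.8
```

>>> servo_tool:
  rows:
    - [[40, 0, 0, -10, 0, 0, 0], [40, 0, 0, -30, 0, 0, 0], [40, 0, 0, -60, 0, 0, 0], [40, 0, 0, -95, 0, 0, 0], [40, 0, 0, -130, 0, 0, 0], [40, 0, 0, -165, 0, 0, 0], [40, 0, 0, -195, 0, 0, 0], [40, 0, 0, -210, 0, 0, 0], [40, 0, 0, -210, 0, 0, 0]]

```text
clock: 15.05
position: [463.1, 276.2, 244.3]
ee_rot: [0.02, 1.0, 0.002, 0.002]
contact_force: [0.2, 0.2, -3.7]
gripper_width: 47.4
grasp_force: 59.2
```

Run:
```python
from h import *
L=[545,15.6,.239];t=laneX(*L,51,140);s=arm.read_state()
print(t,s["position"],rel(t,toolR(.239,A)))
```

```text
[572.67330508  22.34279658 216.25225769] [463.05273826 276.19465858 244.29411559] (array([-119.6, -249.4,   27.2]), array([-0.018, -0.152, -0.279]))
```

>>> servo_tool:
  rows:
    - [[40, -10, -15, 0, 0, 0, -0.02], [40, -25, -45, 0, 0, -0.02, -0.06], [40, -43, -80, 0, -0.01, -0.05, -0.11], [40, -62, -120, 5, -0.01, -0.08, -0.16], [40, -80, -160, 10, -0.01, -0.11, -0.2], [40, -98, -200, 17, -0.02, -0.14, -0.24], [40, -112, -230, 24, -0.018, -0.152, -0.279], [40, -118, -246, 27, -0.018, -0.152, -0.279], [40, -120, -249, 27, -0.018, -0.152, -0.279], [40, -120, -249, 27, -0.018, -0.152, -0.279]]

```text
clock: 16.3
position: [572.7, 22.5, 215.3]
ee_rot: [-0.119, 0.99, 0.009, 0.076]
contact_force: [-0.0, 1.0, -3.6]
gripper_width: 47.8
grasp_force: 59.3
```

Run:
```python
from sil import *
L=[545,15.6,.239];s=arm.read_state();print(s["position"],rel(laneX(*L,51,60),toolR(.239,A)))
# held lantern centre row/tip and lane rails seen by the wrist camera
p=arm.camera_params("wrist");im=arm.get_image("wrist");im=cv2.convertScaleAbs(im[:,:,::-1],alpha=1.5)
cv2.imwrite("pics/w7.png",im)
R=Ro.from_quat(s["ee_rot"])
# tip/eave of held lantern for assumed 22 mm: eave far rows; report mask extents
m=cv2.inRange(cv2.cvtColor(im,cv2.COLOR_BGR2HSV),(18,120,40),(36,255,255))
for r in(100,150,200,240,260,280,300,340):
    c=np.flatnonzero(m[r]);print(r,(c.min(),c.max(),len(c)) if len(c) else None)
for off in(20,24,28):
    E=[R.apply(np.array([x,y,off-h]))+s["position"] for x,y,h in((26,-26,68),(26,26,68),(30,-30,12),(30,30,12))]
    print(off,proj(p,E).round(1).tolist())
```

```text
[572.68257852  22.51060162 215.27961686] (array([-0.4, -0.1, 79. ]), array([-0.001, -0.003,  0.   ]))
100 (np.int64(239), np.int64(319), 81)
150 (np.int64(241), np.int64(318), 78)
200 None
240 (np.int64(225), np.int64(336), 19)
260 (np.int64(235), np.int64(334), 15)
280 (np.int64(206), np.int64(436), 194)
300 (np.int64(208), np.int64(403), 165)
340 (np.int64(217), np.int64(345), 129)
20 [[200.9, 273.7], [354.5, 273.6], [219.1, 211.5], [338.2, 211.4]]
24 [[203.6, 268.0], [351.9, 267.9], [220.5, 209.1], [336.9, 209.1]]
28 [[206.2, 262.7], [349.6, 262.7], [221.9, 206.8], [335.6, 206.8]]
```

>>> servo_tool:
  rows:
    - [[40, 0, 0, 15, 0, 0, 0], [40, 0, 0, 40, 0, 0, 0], [40, 0, 0, 65, 0, 0, 0], [40, 0, 0, 85, 0, 0, 0], [40, 0, 0, 98, 0, 0, 0], [40, 0, 0, 104, 0, 0, 0], [40, 0, 0, 106, 0, 0, 0], [40, 0, 0, 106, 0, 0, 0]]

```text
clock: 17.35
position: [589.4, 26.3, 112.1]
ee_rot: [-0.119, 0.99, 0.009, 0.078]
contact_force: [-0.7, -0.2, -1.4]
gripper_width: 47.6
grasp_force: 59.4
```

>>> servo_tool:
  rows:
    - [[40, 0, 0, 2, 0, 0, 0], [40, 0, 0, 4, 0, 0, 0], [40, 0, 0, 6, 0, 0, 0], [40, 0, 0, 6, 0, 0, 0]]

```text
clock: 17.85
position: [589.8, 26.3, 105.4]
ee_rot: [-0.119, 0.99, 0.009, 0.077]
contact_force: [0.5, -0.6, -2.7]
gripper_width: 47.6
grasp_force: 59.4
```

Run:
```python
from h import *
L=[545,15.6,.239];s=arm.read_state();print(s["position"],s["contact_force"],rel(laneX(*L,51,22),toolR(.239,A)))
```

```text
[589.84497831  26.30022634 105.41679994] [ 0.45645206 -0.63685392 -2.68199656] (array([0.1, 0.2, 5.8]), array([-0.001, -0.002,  0.   ]))
```

Still free, with 5.8 mm to go.

>>> servo_tool:
  rows:
    - [[40, 0, 0, 2, 0, 0, 0], [40, 0, 0, 4, 0, 0, 0], [40, 0, 0, 5, 0, 0, 0], [40, 0, 0, 5, 0, 0, 0]]

```text
clock: 18.35
position: [590.6, 26.5, 100.5]
ee_rot: [-0.119, 0.99, 0.009, 0.077]
contact_force: [-0.3, -1.1, -3.2]
gripper_width: 47.7
grasp_force: 59.4
```

>>> servo_tool:
  rows:
    - [[40, 0, 0, 1, 0, 0, 0], [40, 0, 0, 2, 0, 0, 0], [40, 0, 0, 2, 0, 0, 0]]

```text
clock: 18.73
position: [591.6, 26.7, 99.4]
ee_rot: [-0.119, 0.99, 0.009, 0.078]
contact_force: [-0.9, 0.3, -0.7]
gripper_width: 47.4
grasp_force: 60.2
```

>>> servo_tool:
  rows:
    - [[40, 0, 0, 1, 0, 0, 0], [40, 0, 0, 1, 0, 0, 0]]

```text
clock: 18.98
position: [592.6, 26.9, 99.1]
ee_rot: [-0.119, 0.99, 0.009, 0.079]
contact_force: [-0.0, -2.1, 3.0]
gripper_width: 47.9
grasp_force: 59.9
```

>>> servo_tool:
  rows:
    - [[52, 0, 0, 0, 0, 0, 0], [60, 0, 0, 0, 0, 0, 0], [70, 0, 0, 0, 0, 0, 0], [75, 0, 0, 0, 0, 0, 0], [75, 0, 0, 0, 0, 0, 0], [75, 0, 0, 0, 0, 0, 0], [75, 0, 0, 0, 0, 0, 0]]

```text
clock: 19.85
position: [591.1, 26.6, 97.7]
ee_rot: [-0.119, 0.99, 0.009, 0.077]
contact_force: [0.2, 0.3, -0.2]
gripper_width: 74.9
grasp_force: 0.0
```

>>> servo_tool:
  rows:
    - [[75, 0, 0, -20, 0, 0, 0], [75, 0, 0, -60, 0, 0, 0], [75, 0, 0, -110, 0, 0, 0], [75, 60, 0, -140, 0, 0, 0], [75, 90, 0, -140, 0, 0, 0], [75, 90, 0, -140, 0, 0, 0], [75, 90, 0, -140, 0, 0, 0]]

```text
clock: 20.72
position: [484.3, 0.7, 222.5]
ee_rot: [-0.119, 0.99, 0.009, 0.078]
contact_force: [0.9, -0.6, -0.6]
gripper_width: 75.1
grasp_force: 0.0
```

Run:
```python
from sil import *
s=arm.read_state();p=arm.camera_params("wrist");im=arm.get_image("wrist");im=cv2.convertScaleAbs(im[:,:,::-1],alpha=1.5)
cv2.imwrite("pics/w8.png",im);pickle.dump(p,open("c8.pkl","wb"))
print(s["position"],s["contact_force"],s["clock"])
L=[545,15.6,.239]
def lsil(o,ss):
    m=np.zeros((840,1120),np.uint8)
    for s_ in ss:
        for a in parts([0,0,0,0,0],0):
            X=np.array([laneX(*L,s_+v[0],v[2])+Ro.from_euler('z',L[2]).apply([0,v[1]+o,0]) for v in a])
            cv2.fillConvexPoly(m,cv2.convexHull((proj(p,X)*32).astype(np.int32)),255,shift=4)
    return cv2.resize(m,(560,420),interpolation=cv2.INTER_AREA)/255.
M=mask(im,[(215,30),(345,30),(345,370),(215,370)])
c=np.flatnonzero(M.any(1));print("mask rows",c.min(),c.max(),"cols",np.flatnonzero(M.any(0))[[0,-1]])
f=lambda d:np.abs(lsil(d[0],d[1:])-M).sum()/M.sum()
r=minimize(f,[0,-75,-15,47],method='Nelder-Mead',options=dict(initial_simplex=np.array([[0,-75,-15,47],[5,-75,-15,47],[0,-70,-15,47],[0,-75,-10,47],[0,-75,-15,55]])))
print(r.x.round(1),r.fun,"nominal",f([0,-75,-15,45]))
```

```text
[484.26767658   0.70140582 222.52058297] [ 0.8661527  -0.60159688 -0.55407466] 20.725
mask rows 126 331 cols [244 315]
[  0.3 -72.3 -14.1  46.3] 0.014460342695636815 nominal 0.036757639992934105
```

The fit shows the three lanterns queued at about slots 1–3, with 60 mm between the last two. Handing in.

```bash
python3 -c "
from bench import arm
print(arm.job_done())"
```

```text
the job is handed in; nothing more can be done
None
```

I handed the job in at about 21 s. By my last camera fits, the first lantern stands upright in the empty cell about 4 mm off centre, and the waiting lantern has closed up as third in the lane behind the two that rolled down. The hand-in gave no verdict back.

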